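Set the microscope lamp lever to the marked notch

ROBOT

A 6-joint arm with a two-finger parallel gripper is mounted at the origin on the work surface. World frame = base frame: x ahead of the robot, y to its left, z up, the work surface at z = 0. Lengths are in mm, angles in degrees, forces in N, time in s.
With the tool pointing down it reaches from about 300 to 850 mm from the base axis. Payload 4.2 kg.
Tool frame: the origin (TCP) lies at the very end of the fingers, on their centre line; the grasp point (between the pads) lies 19 mm behind it; z points along the fingers, y is the line along which they close (so a half turn about z gives the same grasp; the last joint's range is limited). The gripper opens to 91 mm and grips with 3 to 60 N. Pads are 32 mm wide; open, the fingers measure 118 mm over their backs; the gripper's body (76 mm by 178 mm) begins 60 mm behind the grasp point.
Start: joints at [72.823, 18.312, 89.639, -0, 72.044, -1.146], TCP at [158.796, 552.655, 213.976] pointing down, gripper open.
Joint ranges: [-177.97, 177.97], [-48.28, 115.42], [12.27, 149.76], [-77.06, 257.06], [2.81, 150.46], [-146.56, 146.56]. Speed limits (degrees/s): [147.25, 147.25, 180, 180, 180, 180].

INTERFACE

Orientations are given as [roll, pitch, yaw] about the fixed x, y, z axes, in that order (R = Rz(yaw) Ry(pitch) Rx(roll)).
In Python, from workcell import env, grab_frame gives the robot as it stands. The module is installed in compiled form; this text tells all that it offers.
- The arm moves only by the tool move_arm, never from a script. Its argument "plan" is a list of rows, each an object of numbers: "tx", "ty", "tz": the shift along the tool's x, y, z in cm; "wx", "wy", "wz": the turn, a rotation vector about the tool's x, y, z in rad. In form: [{"tx": .., "ty": .., "tz": .., "wx": .., "wy": .., "wz": ..}, ...]. A call has 1 to 12 rows; each row shifts and turns the commanded pose from where the row before left it, along the tool's axes as they then stand; what a row does not reach is not made up. A row lasts 1/12 s, in which the tool goes at most 41.7 mm and 7.16 degrees, less where a joint would pass 70% of its speed; a pose out of reach is approached as far as the arm can. A call is refused whole if a number of a shift passes 4.17 or a number of a turn 0.125, either way. A call with a gripper value outside its range is refused whole. "gripper" is the finger opening in cm, from 0 to 9.12, set as the call begins (left out, the last holds). The fingers move at their own pace and stop on an object; "force" is the grip in N (left out, the last holds). Time passes only in rows, so rows that do not move let the fingers close. It gives the time, the measured TCP pose, the force, the opening and the grip force at its end, in the units of the state.
- env.state(): the state, without advancing time (a new reading comes with each control period).
- grab_frame(name): name is "scene" or "top" or "wrist"; returns a dict with "color" (480x640x3 uint8, red, green, blue), "vfov" (degrees; the focal length in pixels is half the picture's height over the tangent of half this angle, whatever the lens; pixels are square), "cx", "cy" (the principal point, pixels), "view" (4x4, takes a point from world to camera coordinates). Camera axes: x right, y up, looking along -z (the intrinsics and any distortion apply to the point x, -y, -z); pixel columns grow to the right and rows downward; lengths in mm; the calibration is good to about 2 mm. A picture is of the moment at which its call begins. There is no depth.
- env.job_done(): hands the job in; it is judged then, once.
The state is a dict: "time_s": time; "qpos": joint angles; "qvel": joint speeds; "effort": joint torques, N m; "ee_pos": TCP position; "ee_rot": TCP orientation; "force": force on the tool from outside, world axes, zero at the start; "torque": the same for the moment, N m; "gripper_width": finger opening in mm; "gripper_force": force on a finger pad.
Only numpy, scipy, OpenCV 4.12 (cv2) and the standard library are available. Lean on these libraries where they do the work, as an engineer would, in place of code of your own. Each camera call takes 0.05 s, during which the arm holds its last target. There are 200 camera calls.

TASK

Set the lamp unit under the microscope boom to its marked level: lift the lever by its black knob against its spring, swing it from the wide rest bay to the notch nearest the round thumb nut, and let it drop fully home in that notch, feeling for the notch if it does not drop at once. Reach in at a slant under the boom without knocking the boom or the microscope on it, let go of the lever, and leave the other things where they are.

Things in the scene. Friction and masses are not known exactly. Their poses are not given: they have to be found in the camera images.
- lamp_unit: White lamp unit, a fixed low box; origin on the table straight below the lever's pivot. Box: x -220 to +80, y -140 to +220 mm, top 60 mm up; a grey stage 30 mm high adjoins at y -310 to -140. Its -x axis points to the robot and along the lever at swing 0. On its top front a dark steel plate 125 x 230 mm (x -209 to -84), top 66 mm above the table, carries teeth, screw heads and thumb nut.
- boom: Steel bar above the lever, with microscope; same origin and axes as lamp_unit. Bar 40 mm in diameter along y (+235 to -215 mm), axis at x -120 mm, 221 mm above the table. Post 40 mm in diameter at x -120, y +190 mm. White head 80 mm across at x -120, y -235, 120 to 300 mm up, eyepieces slanting towards the robot. Under the bar a vertical gripper cannot reach the knob.
- pivot (a point): Point on the vertical swing axis where the lift axis crosses it, 84 mm above the table; axes as lamp_unit.
- knob (a point): Grip point of the lever's black upright round knob, 18 mm in diameter, 40 mm tall; the point is on its axis, 18 mm below its top, 150 mm out from the pivot; at lift 0 it is 26 mm above the pivot point (110 mm above the table). The knob stands on a steel lever bar 10 mm wide, 8 mm thick, centred at pivot height. Axes: -x outward along the lever, z up the knob.
- key (a point): Centre of the underside of the square key under the lever bar, 9 mm wide, 110 mm out from the pivot, 1 mm above the plate at lift 0. It sits between teeth on the plate: six teeth on an arc of radius 110 mm, each 6 mm wide along the arc, 20 mm long, 8 mm high. Axes as knob.
- bay (a point): Middle of the wide rest bay (nominal, 110 mm out from the pivot, on the plate's top; axes as lamp_unit). Bay: swing -8.7 to +8.7 degrees between teeth. Two notches each side of it, 12 mm wide, centred at -24.4, -15, +15, +24.4 degrees of swing. But the toothed plate is clamped by hand: all these angles are off together by up to 2.5 degrees either way.
- aim (a point): Imaginary point straight out along the lever bar, 185 mm from the pivot, beyond the knob. It comes within about 12 mm of the nut's centre (seen from above) when the key is in the marked notch.
- swing (a joint): Angle of the lever about the vertical pivot, rad: 0 along the unit's -x axis (towards the robot), positive towards the unit's -y side; limits -0.56 to 0.56. Slightly stiff; stays where left.
- lift (a joint): Upward tilt of the lever about the pivot, rad: 0 fully down (key home in a notch or in the bay), 0.16 at the upper stop. A spring presses it down, about 4 to 6 N at the knob. The key rests on top of a tooth at about 0.063 and clears the teeth above about 0.07 (knob raised 11 mm).
- thumb_nut: Round steel thumb nut, 22 mm in diameter and 14 mm tall, standing on the plate about 185 mm from the pivot, outward of the notch it marks; set by hand, up to 9 mm off that notch's centre line (notch lines are 30 mm apart here). It is fixed. The other three notches have only flat screw heads, 10 mm across and 2 mm high. Origin: centre of its underside, on the plate.
- dish: Clear plastic dish, 60 mm across, 14 mm high, on the specimen stage; bystander. Origin: centre of underside.
- lens_cap: Black round lens cap, 36 mm across, 14 mm high, on the lamp unit's top behind the boom's post; bystander. Origin: centre of underside.
- slide_box: Grey slide box 85 x 60 x 34 mm on the table; bystander. Origin: centre of underside.
- tip_box: White and clear tip box 120 x 85 x 75 mm on the table; bystander. Origin: centre of underside.
- wash_bottle: White bottle, 60 mm across, 150 mm tall, on the table; bystander. Origin: centre of underside.
- filter_tin: Round steel tin, 44 mm across, 18 mm high, on the table; bystander. Origin: centre of underside.
- eyecup_case: Black case 50 x 70 x 28 mm on the table; bystander. Origin: centre of underside.

How it is judged (in metres and radians):
On the way:
1. the lever is lifted clear of the teeth (value of joint lift above 0.068 rad), for 0.1 s.
At the end, for the whole second after the job is handed in: The lever's key is fully down (lift below 0.025 rad) in the notch marked by the thumb nut (the aim point within 15 mm of the nut's centre, seen from above), at rest (value of joint lift below 0.025 rad and horizontal distance between aim and thumb_nut below 0.015 m and velocity of joint swing between -0.05 and 0.05 rad/s); the robot touches nothing.
It fails at once if the boom or microscope is knocked (more than 8 N) (contact force between boom and anything else above 8 N).
It fails at once if a bystander is moved by more than 30 mm (distance of any of dish, lens_cap, slide_box, tip_box, wash_bottle, filter_tin, eyecup_case from where it was at the start of the episode above 0.03 m).
It also fails if it takes over 48 s, if anything falls off the work surface, if the arm or the gripper's body presses on something with over 40 N, if the wrist force passes 120 N, or if a joint passes its speed limit or range.

## Working session

There is one attempt and no reset: what is moved stays moved. The work goes in short steps, Python scripts to look and compute and a tool call to move; the robot and the scene stay as the last step left them, time stands still between calls to the robot, and variables do not carry over. Pictures are saved under pics/ and viewed, at most 13 in all, crops included, and the job is handed in when it is done.

Besides the shell and the picture viewer there is one more tool, called as name([rows], argument=value, ...), one row to a line, values as JSON. move_arm: Moves the arm, as the interface text tells. Its arguments: {"type":"object","properties":{"plan":{"type":"array","items":{"type":"object","properties":{"tx":{"type":"number"},"ty":{"type":"number"},"tz":{"type":"number"},"wx":{"type":"number"},"wy":{"type":"number"},"wz":{"type":"number"}}}},"gripper":{"type":"number"},"force":{"type":"number"}},"required":["plan"]}

```bash
mkdir -p pics
cat > h.py <<'E'
import numpy as np, cv2
from workcell import env, grab_frame
def grab(n,f):
    d=grab_frame(n); cv2.imwrite(f'pics/{f}.png',d['color'][:,:,::-1]); np.save(f'pics/{f}.npy',{k:v for k,v in d.items() if k!='color'},allow_pickle=True); return d
def load(f): return np.load(f'pics/{f}.npy',allow_pickle=True).item()
def foc(d): return 240/np.tan(np.radians(d['vfov'])/2)
def proj(d,p):
    V=np.array(d['view']); c=V[:3,:3]@np.array(p,float)+V[:3,3]; f=foc(d)
    return np.array([d['cx']+f*c[0]/-c[2], d['cy']-f*c[1]/-c[2]])
def ray(d,uv):
    V=np.array(d['view']); f=foc(d); r=np.array([(uv[0]-d['cx'])/f,-(uv[1]-d['cy'])/f,-1.])
    o=-V[:3,:3].T@V[:3,3]; w=V[:3,:3].T@r; return o,w/np.linalg.norm(w)
def onz(d,uv,z):
    o,w=ray(d,uv); return o+w*(z-o[2])/w[2]
def tri(L):
    A=np.zeros((3,3));b=np.zeros(3)
    for d,uv in L:
        o,w=ray(d,uv);P=np.eye(3)-np.outer(w,w);A+=P;b+=P@o
    return np.linalg.solve(A,b)
E
python3 - <<'E'
from h import *
for n in('scene','top'):
    d=grab(n,n+'0'); print({k:v for k,v in d.items() if k!='color'})
s=env.state();print(s)
E
```

```text
{'vfov': 54.59069540483996, 'cx': 315.31393540152476, 'cy': 242.64822098590633, 'view': array([[-6.39359999e-01,  7.68776902e-01, -1.41727376e-02,
         4.00140982e+02],
       [-6.59572389e-01, -5.38878988e-01,  5.23997805e-01,
         3.11802139e+02],
       [ 3.95200018e-01,  3.44371182e-01,  8.51601688e-01,
        -1.39245317e+03],
       [ 0.00000000e+00,  0.00000000e+00,  0.00000000e+00,
         1.00000000e+00]])}
{'vfov': 50.96504503651265, 'cx': 314.00656032548574, 'cy': 244.07444951073268, 'view': array([[-1.75319070e-02, -9.99746139e-01,  1.41523792e-02,
        -4.41203051e+01],
       [ 9.89443232e-01, -1.53112160e-02,  1.44109878e-01,
        -5.78760551e+02],
       [-1.43856604e-01,  1.65294968e-02,  9.89460486e-01,
        -1.17518283e+03],
       [ 0.00000000e+00,  0.00000000e+00,  0.00000000e+00,
         1.00000000e+00]])}
{'time_s': 0.1, 'qpos': array([ 7.28259805e+01,  1.83488035e+01,  8.96978440e+01, -9.68152635e-04,
        7.20463626e+01, -1.14482842e+00]), 'qvel': array([-0.03375827, -0.00835045, -0.02111443, -0.06102089, -0.10767825,
        0.07526151]), 'effort': array([ 7.25531318e-04, -4.13325369e+01, -2.32515228e+01,  7.30500813e-02,
        4.21739405e-02, -5.75861168e-05]), 'ee_pos': array([158.63357836, 552.21459803, 213.20675251]), 'ee_rot': array([-1.79906990e+02, -9.37970986e-04,  1.63971107e+02]), 'force': array([0.12160384, 0.15549906, 0.02617815]), 'torque': array([ 0.02537394, -0.05185173, -0.00614099]), 'gripper_force': 0.0, 'gripper_width': 91.26741579021548}
```

View pics/scene0.png

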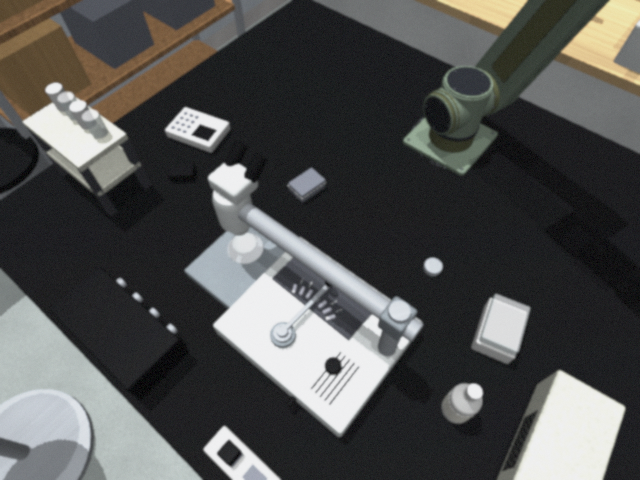

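View pics/top0.png

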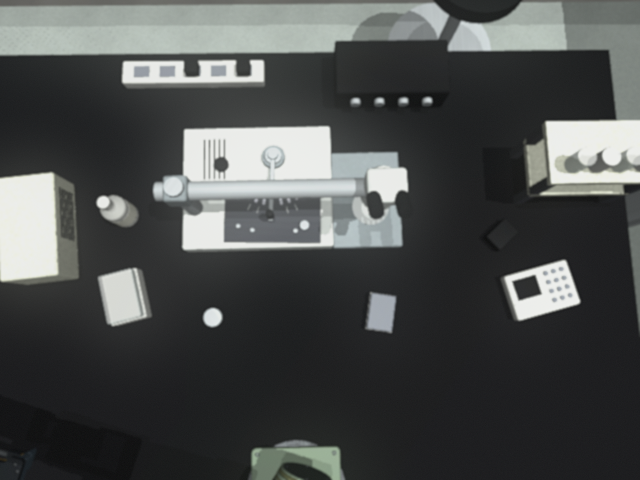

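The top view shows the pivot at about (273,156), and flat screws at (237,226), (251,231) and (295,231). The nut is at about (304,225), so the marked notch is the outer one on the -y side, nominally +24.4°. I'll zoom in to measure it.

Run:
```python
from h import *
t=cv2.imread('pics/top0.png')[115:260,175:345]
t=cv2.convertScaleAbs(cv2.resize(t,None,fx=4.5,fy=4,interpolation=cv2.INTER_CUBIC)[:580,:],alpha=1.5,beta=20)
t=cv2.resize(cv2.imread('pics/top0.png')[115:260,175:345],None,fx=4,fy=4,interpolation=cv2.INTER_CUBIC); cv2.imwrite('pics/topc.png',cv2.convertScaleAbs(t,alpha=1.4,beta=15))
d=load('top0')
for n,uv,z in [('pivot',(273,156),95),('nut',(304.5,225),80),('c1',(183,128),60),('c2',(330,126),60),('c3',(333,248),60),('c4',(183,250),60)]: print(n,onz(d,uv,z).round(1))
```

```text
pivot [782.6  40.7  95. ]
nut [618.2 -31.5  80. ]
c1 [868.3 263.2  60. ]
c2 [869.1 -98.   60. ]
c3 [565.2 -98.4  60. ]
c4 [566.  257.2  60. ]
```

View pics/topc.png

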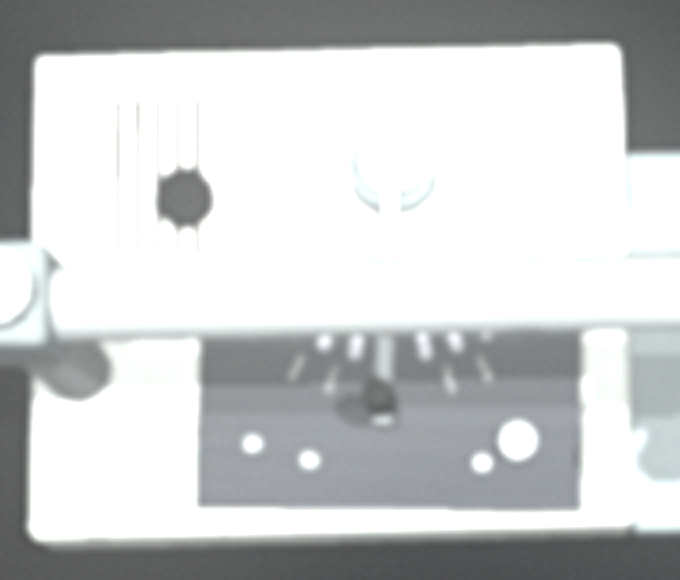

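```bash
cat >> h.py <<'E'
from scipy.spatial.transform import Rotation as Ro, Slerp
def Rt(tilt,yaw=0):  # fingers forward-down; tilt deg below horizontal, yaw of heading
    t,y=np.radians([tilt,yaw]); z=np.array([np.cos(t)*np.cos(y),np.cos(t)*np.sin(y),-np.sin(t)])
    yy=np.array([-np.sin(y),np.cos(y),0]); return Ro.from_matrix(np.c_[np.cross(yy,z),yy,z])
def plan(p1,R1,n,s=None):
    s=s or env.state(); p0=s['ee_pos']; R0=Ro.from_euler('xyz',s['ee_rot'],degrees=True)
    w=(R0.inv()*R1).as_rotvec(); p=p0;R=R0
    for i in range(n):
        d=R.inv().apply((p1-p)/(n-i))/10
        ww=(R.inv()*R1).as_rotvec()/(n-i)
        d=d.round(2);ww=ww.round(3)
        print('{"tx":%g,"ty":%g,"tz":%g,"wx":%g,"wy":%g,"wz":%g},'%(*d,*ww),end='')
        p=p+R.apply(d*10);R=R*Ro.from_rotvec(ww)
    print('\nend',p.round(1))
E
python3 - <<'E'
from h import *
from scipy.optimize import least_squares
d=load('top0')
c=lambda u,v:np.array([175+u/4,115+v/4])
obs=[((80,220,60),c(35,55)),((80,-140,60),c(622,45)),((-220,-140,60),c(630,528)),((-220,220,60),c(30,540))]
def res(q):
    R=Ro.from_euler('z',q[2]).as_matrix()
    return np.concatenate([proj(d,R@np.array(p)+[q[0],q[1],0])-uv for p,uv in obs])
r=least_squares(res,[785,42,0],x_scale=[1,1,.01]);print(r.x,np.degrees(r.x[2]),res(r.x).round(1))
q=r.x;R=Ro.from_euler('z',q[2])
for n,uv,z in [('s-24',c(252,443),68),('s-15',c(310,460),68),('s15',c(482,462),68),('nut',c(518,440),80),('knobtop',c(380,393),128),('t1',c(297,368),74),('t6',c(486,370),74)]:
    w=onz(d,uv,z);l=R.inv().apply(w-[q[0],q[1],0]);print(n,w.round(1),l.round(1),np.hypot(*l[:2]).round(1),np.degrees(np.arctan2(-l[1],-l[0])).round(2))
plan(np.array([520,40,240.]),Rt(45),24)
E
```

```text
[7.87264036e+02 4.10826616e+01 3.68041744e-03] 0.21087238598149016 [-0.  -0.  -0.2  0.3  1.  -0.1 -0.8 -0.2]
s-24 [620.9 126.4  68. ] [-166.    85.9   68. ] 186.9 -27.36
s-15 [610.2  92.   68. ] [-176.9   51.6   68. ] 184.3 -16.26
s15 [607.4  -9.9  68. ] [-180.   -50.3   68. ] 186.9 15.61
nut [618.2 -31.5  80. ] [-169.3  -71.9   80. ] 184.0 23.01
knobtop [637.5  46.1 128. ] [-149.7    5.6  128. ] 149.8 -2.13
t1 [664.7  99.1  74. ] [-122.4   58.5   74. ] 135.6 -25.54
t6 [661.9 -13.1  74. ] [-125.6  -53.7   74. ] 136.6 23.14
{"tx":-2.04,"ty":-1.64,"tz":-0.11,"wx":-0.005,"wy":-0.033,"wz":-0.011},{"tx":-2.02,"ty":-1.66,"tz":-0.05,"wx":-0.005,"wy":-0.032,"wz":-0.011},{"tx":-2,"ty":-1.68,"tz":0.01,"wx":-0.005,"wy":-0.033,"wz":-0.011},{"tx":-1.98,"ty":-1.7,"tz":0.06,"wx":-0.005,"wy":-0.032,"wz":-0.011},{"tx":-1.96,"ty":-1.72,"tz":0.12,"wx":-0.005,"wy":-0.033,"wz":-0.011},{"tx":-1.94,"ty":-1.75,"tz":0.17,"wx":-0.005,"wy":-0.032,"wz":-0.011},{"tx":-1.91,"ty":-1.77,"tz":0.23,"wx":-0.005,"wy":-0.033,"wz":-0.011},{"tx":-1.88,"ty":-1.79,"tz":0.28,"wx":-0.005,"wy":-0.032,"wz":-0.011},{"tx":-1.86,"
[... 422 characters left out ...]
:-1.94,"tz":0.62,"wx":-0.004,"wy":-0.032,"wz":-0.011},{"tx":-1.59,"ty":-1.96,"tz":0.67,"wx":-0.005,"wy":-0.033,"wz":-0.011},{"tx":-1.55,"ty":-1.98,"tz":0.71,"wx":-0.004,"wy":-0.032,"wz":-0.011},{"tx":-1.51,"ty":-2,"tz":0.75,"wx":-0.005,"wy":-0.033,"wz":-0.011},{"tx":-1.46,"ty":-2.02,"tz":0.79,"wx":-0.004,"wy":-0.032,"wz":-0.011},{"tx":-1.41,"ty":-2.04,"tz":0.82,"wx":-0.005,"wy":-0.033,"wz":-0.011},{"tx":-1.36,"ty":-2.06,"tz":0.86,"wx":-0.004,"wy":-0.032,"wz":-0.011},{"tx":-1.31,"ty":-2.08,"tz":0.89,"wx":-0.005,"wy":-0.033,"wz":-0.012},{"tx":-1.25,"ty":-2.1,"tz":0.93,"wx":-0.004,"wy":-0.032,"wz":-0.011},{"tx":-1.2,"ty":-2.12,"tz":0.96,"wx":-0.005,"wy":-0.033,"wz":-0.012},
end [520.  40. 240.]
```

move_arm([
  {"tx":-2.0,"ty":-1.7,"tz":0,"wx":-0.005,"wy":-0.033,"wz":-0.011},
  {"tx":-2.0,"ty":-1.7,"tz":0,"wx":-0.005,"wy":-0.033,"wz":-0.011},
  {"tx":-2.0,"ty":-1.7,"tz":0,"wx":-0.005,"wy":-0.033,"wz":-0.011},
  {"tx":-2.0,"ty":-1.7,"tz":0.1,"wx":-0.005,"wy":-0.033,"wz":-0.011},
  {"tx":-2.0,"ty":-1.7,"tz":0.1,"wx":-0.005,"wy":-0.033,"wz":-0.011},
  {"tx":-1.9,"ty":-1.8,"tz":0.2,"wx":-0.005,"wy":-0.033,"wz":-0.011},
  {"tx":-1.9,"ty":-1.8,"tz":0.2,"wx":-0.005,"wy":-0.033,"wz":-0.011},
  {"tx":-1.9,"ty":-1.8,"tz":0.3,"wx":-0.005,"wy":-0.033,"wz":-0.011},
  {"tx":-1.9,"ty":-1.8,"tz":0.3,"wx":-0.005,"wy":-0.033,"wz":-0.011},
  {"tx":-1.8,"ty":-1.9,"tz":0.4,"wx":-0.005,"wy":-0.033,"wz":-0.011},
  {"tx":-1.8,"ty":-1.9,"tz":0.4,"wx":-0.005,"wy":-0.033,"wz":-0.011},
  {"tx":-1.8,"ty":-1.9,"tz":0.5,"wx":-0.005,"wy":-0.033,"wz":-0.011},
], gripper=5, force=20)

```text
time_s: 1.1
ee_pos: [339.3, 292.2, 225.9]
ee_rot: [178.0, 22.9, 171.3]
force: [0.8, -0.2, 0.7]
gripper_width: 50.1
gripper_force: 0.0
```

move_arm([
  {"tx":-1.7,"ty":-1.9,"tz":0.5,"wx":-0.005,"wy":-0.033,"wz":-0.011},
  {"tx":-1.7,"ty":-1.9,"tz":0.6,"wx":-0.005,"wy":-0.033,"wz":-0.011},
  {"tx":-1.6,"ty":-1.9,"tz":0.6,"wx":-0.005,"wy":-0.033,"wz":-0.011},
  {"tx":-1.6,"ty":-2.0,"tz":0.7,"wx":-0.005,"wy":-0.033,"wz":-0.011},
  {"tx":-1.5,"ty":-2.0,"tz":0.7,"wx":-0.005,"wy":-0.033,"wz":-0.011},
  {"tx":-1.5,"ty":-2.0,"tz":0.8,"wx":-0.005,"wy":-0.033,"wz":-0.011},
  {"tx":-1.5,"ty":-2.0,"tz":0.8,"wx":-0.005,"wy":-0.033,"wz":-0.011},
  {"tx":-1.4,"ty":-2.0,"tz":0.8,"wx":-0.004,"wy":-0.033,"wz":-0.011},
  {"tx":-1.4,"ty":-2.1,"tz":0.9,"wx":-0.004,"wy":-0.032,"wz":-0.011},
  {"tx":-1.3,"ty":-2.1,"tz":0.9,"wx":-0.004,"wy":-0.032,"wz":-0.011},
  {"tx":-1.2,"ty":-2.1,"tz":0.9,"wx":-0.004,"wy":-0.032,"wz":-0.011},
  {"tx":-1.2,"ty":-2.1,"tz":0.9,"wx":-0.004,"wy":-0.032,"wz":-0.011},
])

```text
time_s: 2.1
ee_pos: [517.7, 38.6, 239.1]
ee_rot: [179.7, 45.3, 179.7]
force: [0.4, 1.5, -0.4]
gripper_width: 50.2
gripper_force: 0.0
```

Run:
```python
from h import *
grab('wrist','w1');s=env.state();print(s['time_s'],s['ee_pos'],s['ee_rot'],s['qpos'],s['force'])
d=load('w1');print(d,proj(d,[637,46,110]),proj(d,[618,-31,80]))
```

```text
2.15 [518.62743706  36.3703079  238.72112799] [179.86337358  45.33191051 179.75583461] [  5.1122316   -4.70390601 128.93597755 -19.30408057  11.1656358
 -67.26447697] [ 0.57674831  1.96210022 -0.46446565]
{'vfov': 66.49907772015659, 'cx': 315.3860334292736, 'cy': 237.7082064299106, 'view': array([[ 9.34311629e-04,  9.99994142e-01,  3.29288246e-03,
        -4.14859078e+01],
       [-5.13864785e-01,  3.30497724e-03, -8.57864826e-01,
         4.47799418e+02],
       [-8.57870684e-01, -8.90583253e-04,  5.13864863e-01,
         1.40879143e+02],
       [ 0.00000000e+00,  0.00000000e+00,  0.00000000e+00,
         1.00000000e+00]])} [321.12314034 210.17774232] [240.05359358 173.04350724]
```

View pics/w1.png

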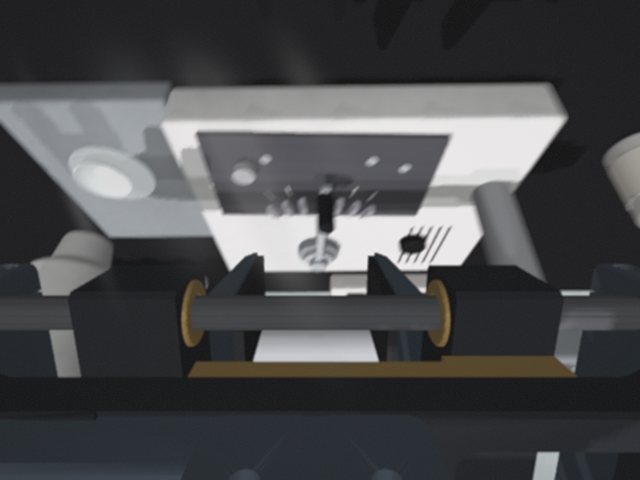

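The wrist camera sees the plate: the nut is at about (243,172), the screws at (266,159), (372,160) and (404,168), and the knob at about (325,205), matching my prediction. Joint 5 is near its limit, so I'll check which tilts are reachable.

Run:
```python
from h import *
from scipy.optimize import fsolve
def fk(q2,q23,t,P):
    L1,L2,L6,d=P;a,b,t=np.radians([q2,q23,t])
    return [L1*np.sin(a)+L2*np.sin(b)+L6*np.cos(t), d+L1*np.cos(a)+L2*np.cos(b)-L6*np.sin(t)]
def f(P):
    A=fk(18.35,108.05,90,P);B=fk(-4.7,124.23,45.3,P)
    return [A[0]-574.6,A[1]-213.2,B[0]-519.9,B[1]-238.7]
P=fsolve(f,[620,400,340,90]);print(P.round(0),np.round(f(P),1))
for t in(40,45,50,55,60):
  for k in([637,110],[560,185],[655,125]):
    c,s_=np.cos(np.radians(t)),np.sin(np.radians(t)); p=[k[0]+19*c,k[1]-19*s_]
    s=fsolve(lambda q:np.array(fk(q[0],q[1],t,P))-p,[20,110]);print(t,k,s.round(1),'q3',(s[1]-s[0]).round(1),'q5',(90+t-s[1]).round(1))
t=cv2.imread('pics/w1.png')[120:280,190:460]
cv2.imwrite('pics/w1c.png',cv2.convertScaleAbs(cv2.resize(t,None,fx=2.9,fy=2.9,interpolation=cv2.INTER_CUBIC),alpha=1.3,beta=10))
```

```text
[612. 402. 338.  95.] [ 0. -0.  0.  0.]
40 [637, 110] [ 19.7 152.4] q3 132.7 q5 -22.4
40 [560, 185] [  6.  141.3] q3 135.3 q5 -11.3
40 [655, 125] [ 19.2 148.6] q3 129.4 q5 -18.6
45 [637, 110] [ 18.7 147.6] q3 128.9 q5 -12.6
45 [560, 185] [  5.6 136.9] q3 131.3 q5 -1.9
45 [655, 125] [ 18.4 144. ] q3 125.6 q5 -9.0
50 [637, 110] [ 18.2 143.3] q3 125.0 q5 -3.3
50 [560, 185] [  5.8 133.1] q3 127.3 q5 6.9
50 [655, 125] [ 18.2 139.9] q3 121.7 q5 0.1
55 [637, 110] [ 18.3 139.3] q3 121.1 q5 5.7
55 [560, 185] [  6.4 129.7] q3 123.4 q5 15.3
55 [655, 125] [ 18.4 136.1] q3 117.7 q5 8.9
60 [637, 110] [ 18.8 135.8] q3 117.0 q5 14.2
60 [560, 185] [  7.4 126.8] q3 119.4 q5 23.2
60 [655, 125] [ 19.  132.6] q3 113.6 q5 17.4
```

View pics/w1c.png

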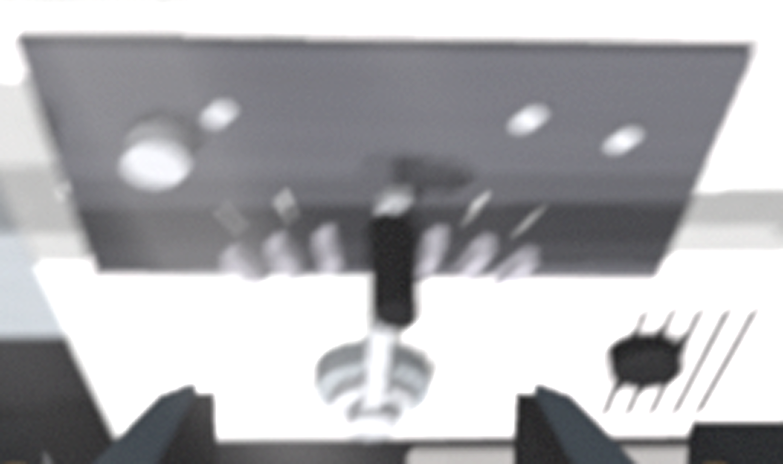

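Run:
```python
from h import *
T,W=load('top0'),load('w1')
c=lambda u,v:np.array([175+u/4,115+v/4]); e=lambda u,v:np.array([190+u/2.9,120+v/2.9])
q=[787.3,41.1]
def rep(n,w):
    l=Ro.from_euler('z',-.21,degrees=True).apply(w-[*q,0]);print(n,w.round(1),'r',np.hypot(l[0],l[1]).round(1),'ang',np.degrees(np.arctan2(-l[1],-l[0])).round(2))
F=[('nut',c(518,440),e(157,163),80),('s15',c(482,462),e(219,113),68),('s-15',c(310,460),e(528,119),68),('s-24',c(252,443),e(622,139),68),
('m24',c(486,370),e(231,218),66),('m15',c(449,380),e(286,205),66),('m-15',c(331,382),e(478,207),66),('m-24',c(297,368),e(530,217),66)]
for n,a,b,z in F:
    rep(n+' tri',tri([(T,a),(W,b)])); rep(' top',onz(T,a,z)); rep(' wr',onz(W,b,z))
for n,b in [('t3',e(238,262)),('t2',e(285,255)),('t1',e(327,248)),('t-1',e(432,250)),('t-2',e(478,255)),('t-3',e(520,262))]: rep(n,onz(W,b,74))
rep('knobtop',tri([(T,c(380,393)),(W,e(396,312))]))
rep('kt wr',onz(W,e(397,315),128)); rep('cornL',onz(W,e(22,37),66));rep('cornR',onz(W,e(751,44),66))
```

```text
nut tri [618.3 -29.2  82.9] r 183.0 ang 22.39
 top [618.2 -31.5  80. ] r 184.0 ang 23.01
 wr [622.6 -27.9  80. ] r 178.6 ang 22.52
s15 tri [607.3  -8.   71.7] r 186.6 ang 15.06
 top [607.4  -9.9  68. ] r 186.9 ang 15.61
 wr [611.8  -6.9  68. ] r 182.0 ang 15.07
s-15 tri [609.1  92.7  73.6] r 185.6 ang -16.34
 top [610.2  92.   68. ] r 184.3 ang -16.25
 wr [615.1  95.2  68. ] r 180.5 ang -17.64
s-24 tri [620.  126.3  72.5] r 187.7 ang -27.19
 top [620.9 126.4  68. ] r 186.9 ang -27.35
 wr [625.  128.4  68. ] r 184.3 ang -28.49
m24 tri [662.9 -10.6  71.4] r 134.7 ang 22.38
 top [663.6 -12.9  66. ] r 135.0 ang 23.38
 wr [670.6  -9.4  66. ] r 127.1 ang 23.19
m15 tri [657.2  10.7  70.2] r 133.6 ang 12.92
 top [657.8   9.3  66. ] r 133.3 ang 13.6
 wr [662.9  11.9  66. ] r 127.8 ang 13.02
m-15 tri [656.1  80.6  72.5] r 137.0 ang -16.97
 top [657.6  79.7  66. ] r 135.3 ang -16.79
 wr [664.4  83.2  66. ] r 129.9 ang -19.14
m-24 tri [665.4 101.   70. ] r 135.8 ang -26.36
 top [666.5 100.   66. ] r 134.4 ang -26.2
 wr [670.6 103.4  66. ] r 132.3 ang -28.32
t3 [688.   -8.1  74. ] r 110.8 ang 26.14
t2 [683.5  10.4  74. ] r 108.3 ang 16.25
t1 [679.   26.7  74. ] r 109.3 ang 7.37
t-1 [680.5  66.7  74. ] r 109.8 ang -13.69
t-2 [683.9  84.5  74. ] r 112.2 ang -23.0
t-3 [688.6 101.3  74. ] r 115.6 ang -31.59
knobtop [637.3  48.4 129.3] r 150.2 ang -3.0
kt wr [641.5  51.3 128. ] r 146.2 ang -4.2
cornL [580.5 -63.3  66. ] r 231.6 ang 26.57
cornR [584.3 159.9  66. ] r 235.2 ang -30.54
```

Run:
```python
from h import *
R=Rt(55,3);z=R.as_matrix()[:,2]
plan(np.array([637.4,47,111])-61*z,R,8)
```

```text
{"tx":-0.05,"ty":0.11,"tz":1.43,"wx":-0.004,"wy":0.023,"wz":-0.005},{"tx":-0.08,"ty":0.11,"tz":1.43,"wx":-0.004,"wy":0.022,"wz":-0.005},{"tx":-0.11,"ty":0.1,"tz":1.43,"wx":-0.004,"wy":0.023,"wz":-0.006},{"tx":-0.14,"ty":0.09,"tz":1.42,"wx":-0.004,"wy":0.022,"wz":-0.005},{"tx":-0.17,"ty":0.09,"tz":1.42,"wx":-0.005,"wy":0.023,"wz":-0.006},{"tx":-0.21,"ty":0.08,"tz":1.41,"wx":-0.004,"wy":0.022,"wz":-0.005},{"tx":-0.24,"ty":0.07,"tz":1.41,"wx":-0.005,"wy":0.023,"wz":-0.006},{"tx":-0.27,"ty":0.05,"tz":1.41,"wx":-0.004,"wy":0.022,"wz":-0.005},
end [602.4  45.1 160.9]
```

move_arm([
  {"tx":-0.1,"ty":0.1,"tz":1.4,"wx":-0.004,"wy":0.023,"wz":-0.005},
  {"tx":-0.1,"ty":0.1,"tz":1.4,"wx":-0.004,"wy":0.022,"wz":-0.005},
  {"tx":-0.1,"ty":0.1,"tz":1.4,"wx":-0.004,"wy":0.023,"wz":-0.006},
  {"tx":-0.1,"ty":0.1,"tz":1.4,"wx":-0.004,"wy":0.022,"wz":-0.005},
  {"tx":-0.2,"ty":0.1,"tz":1.4,"wx":-0.005,"wy":0.023,"wz":-0.006},
  {"tx":-0.2,"ty":0.1,"tz":1.4,"wx":-0.004,"wy":0.022,"wz":-0.005},
  {"tx":-0.2,"ty":0.1,"tz":1.4,"wx":-0.005,"wy":0.023,"wz":-0.006},
  {"tx":-0.3,"ty":0.1,"tz":1.4,"wx":-0.004,"wy":0.022,"wz":-0.005},
  {"tx":0},
  {"tx":0},
  {"tx":0},
])

```text
schema error: expected keys tx, ty, tz, wx, wy, wz
```

Run:
```python
from h import *
grab('wrist','w2');s=env.state();print(s['time_s'],s['ee_pos'],s['ee_rot'],s['qpos'],s['force'])
W=load('w2');print(proj(W,[637.4,47,128]),proj(W,[637.4,47,95]), proj(W,[618.2,-31.5,80]),proj(W,s['ee_pos']))
im=cv2.imread('pics/w2.png');cv2.imwrite('pics/w2c.png',cv2.convertScaleAbs(cv2.resize(im,(800,600),interpolation=cv2.INTER_CUBIC),alpha=1.3,beta=10))
```

```text
2.2 [517.74495119  37.32157346 238.41772015] [179.57397766  45.19341522 179.33185689] [  5.32363882  -4.74408296 128.92396242 -19.70381094  11.40382884
 -66.42798913] [ 0.11446484 -0.53295186 -0.41101036]
[325.29118488 226.20582717] [324.78870614 197.66026869] [242.27403071 172.8539808 ] [314.11057804 283.63679376]
```

View pics/w2c.png

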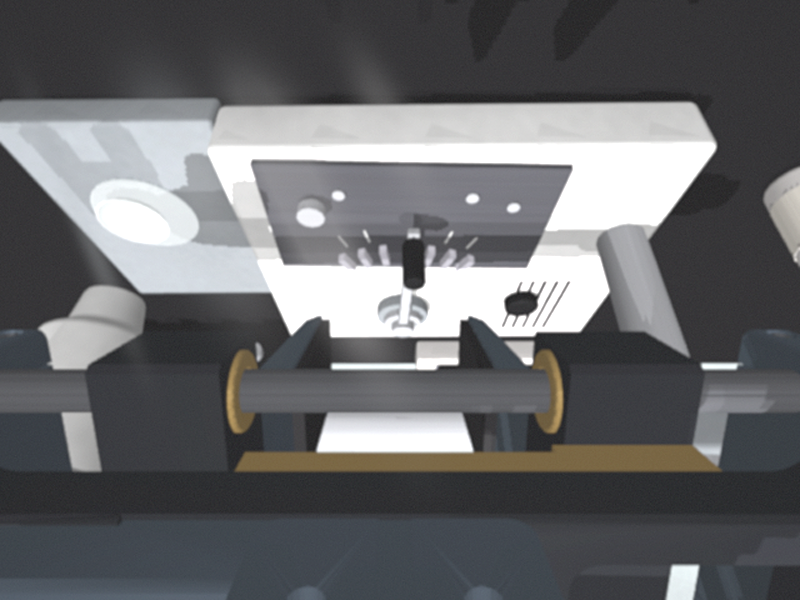

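The move was refused because every row needs all six keys, so this is the same pose, but sharper. The knob top is at about (413,283) in the enlarged image, and the scribe lines are at about (343,242), (367,237), (449,240) and (472,243). I'll resend the move.

move_arm([
  {"tx":-0.1,"ty":0.1,"tz":1.4,"wx":-0.004,"wy":0.023,"wz":-0.005},
  {"tx":-0.1,"ty":0.1,"tz":1.4,"wx":-0.004,"wy":0.022,"wz":-0.005},
  {"tx":-0.1,"ty":0.1,"tz":1.4,"wx":-0.004,"wy":0.023,"wz":-0.006},
  {"tx":-0.1,"ty":0.1,"tz":1.4,"wx":-0.004,"wy":0.022,"wz":-0.005},
  {"tx":-0.2,"ty":0.1,"tz":1.4,"wx":-0.005,"wy":0.023,"wz":-0.006},
  {"tx":-0.2,"ty":0.1,"tz":1.4,"wx":-0.004,"wy":0.022,"wz":-0.005},
  {"tx":-0.2,"ty":0.1,"tz":1.4,"wx":-0.005,"wy":0.023,"wz":-0.006},
  {"tx":-0.3,"ty":0.1,"tz":1.4,"wx":-0.004,"wy":0.022,"wz":-0.005},
  {"tx":0,"ty":0,"tz":0,"wx":0,"wy":0,"wz":0},
  {"tx":0,"ty":0,"tz":0,"wx":0,"wy":0,"wz":0},
  {"tx":0,"ty":0,"tz":0,"wx":0,"wy":0,"wz":0},
])

```text
time_s: 3.12
ee_pos: [599.5, 50.9, 162.8]
ee_rot: [179.7, 34.9, -177.1]
force: [-0.2, 0.4, 0.1]
gripper_width: 49.7
gripper_force: 0.0
```

Run:
```python
from h import *
grab('wrist','w3');s=env.state();print(s['time_s'],s['ee_pos'],s['ee_rot'],s['qpos'],s['force'])
for i in range(3): grab('wrist','w3'); s=env.state();print(s['ee_pos'],s['ee_rot'])
W=load('w3');print(proj(W,[637.4,47,128]),proj(W,[637.4,47,95]), proj(W,[618.2,-31.5,80]),proj(W,s['ee_pos']))
im=cv2.imread('pics/w3.png');cv2.imwrite('pics/w3c.png',cv2.convertScaleAbs(cv2.resize(im,(800,600),interpolation=cv2.INTER_CUBIC),alpha=1.3,beta=10))
```

```text
3.1667 [599.488502    50.80971364 163.08706033] [ 179.73919312   34.95843842 -177.05724009] [  3.91442334  10.0803592  119.43706371  -1.10559966  15.52713411
 -88.13839882] [-0.58810175 -0.45104081 -0.12089997]
[599.59847131  50.70733427 163.3327648 ] [ 179.73789925   34.98780317 -177.0657696 ]
[599.71626252  50.66760272 163.45107551] [ 179.73713138   35.00329733 -177.06790407]
[599.88812759  50.58870628 163.53084679] [ 179.73763907   35.0175588  -177.0737142 ]
[303.92712277 270.89486999] [304.76598657 232.26144316] [189.20584612 192.54183304] [312.2831894  284.65070422]
```

View pics/w3c.png

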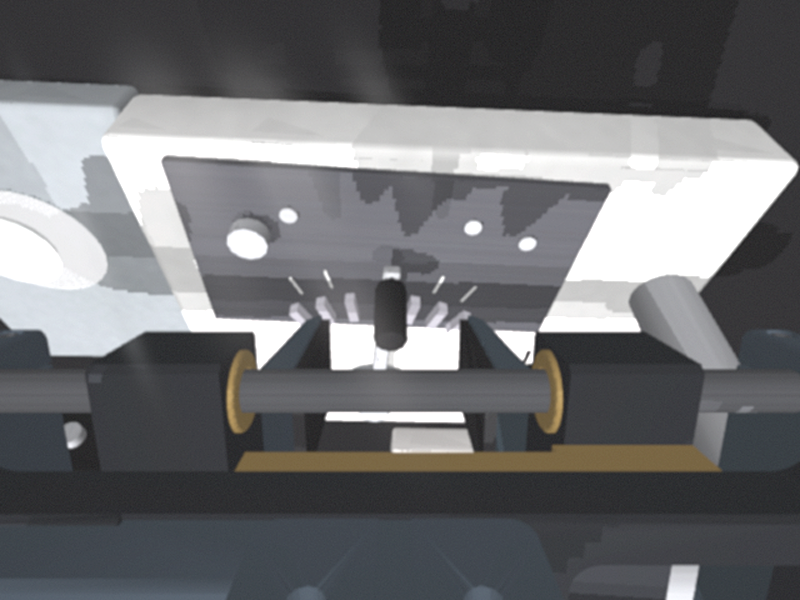

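The picture shows the knob top at about (392,345), nearly centred between the fingertips (320 and 468). The nut top is at (247,240), and the scribe lines are at (296,285), (328,279), (438,284) and (469,294). I'll measure in the wrist-camera frame.

Run:
```python
from h import *
W=load('w3');g=lambda u,v,z:onz(W,(u/1.25,v/1.25),z)
L=g(106,140,60);Rr=g(796,168,60);print('box',L.round(1),Rr.round(1),np.linalg.norm(L-Rr))
dy=(Rr-L)[:2]/np.linalg.norm((Rr-L)[:2]); dx=np.array([dy[1],-dy[0]]); yaw=np.degrees(np.arctan2(dx[1],dx[0]))
piv=(L[:2]+140*dy+Rr[:2]-220*dy)/2+220*dx;print('pivot',piv.round(1),'yaw',yaw.round(2))
def rep(n,w):
    l=w[:2]-piv;print(n,w.round(1),'r',np.hypot(*l).round(1),'swing',np.degrees(np.arctan2(-l@dy,-l@dx)).round(2))
for n,u,v,z in [('nut',247,240,80),('s15',288,215,68),('s-15',473,228,68),('s-24',528,244,68),('m24',296,285,66),('m15',328,279,66),('m-15',438,284,66),('m-24',469,294,66),('t3',299,311,74),('t2',323,306,74),('t1',351,305,74),('t-1',415,307,74),('t-2',440,311,74),('t-3',462,317,74),('knobtop',392,341,128),('pl',165,157,66),('pr',608,185,66)]: rep(n,g(u,v,z))
k=tri([(W,(392/1.25,341/1.25)),(load('w2'),(413/1.25,281/1.25))]);print('knobtri',k)
s=env.state();R=Ro.from_euler('xyz',s['ee_rot'],degrees=True);print(s['ee_pos'],R.inv().apply(g(392,341,128)-[0,0,18]-s['ee_pos']))
```

```text
box [573.7 -89.8  60. ] [571.1 258.5  60. ] 348.2909885732213
pivot [792.7  46. ] yaw 0.43
nut [617.4 -25.8  80. ] r 189.4 swing 21.85
s15 [609.   -4.8  68. ] r 190.6 swing 15.02
s-15 [612.8  97.1  68. ] r 187.0 swing -16.29
s-24 [623.  131.1  68. ] r 189.8 swing -27.06
m24 [667.2  -6.9  66. ] r 136.2 swing 22.43
m15 [660.5  13.9  66. ] r 136.0 swing 13.25
m-15 [661.6  83.8  66. ] r 136.4 swing -16.51
m-24 [670.1 105.3  66. ] r 136.2 swing -26.25
t3 [683.6  -5.6  74. ] r 120.7 swing 24.88
t2 [677.7  10.4  74. ] r 120.4 swing 16.76
t1 [675.8  28.6  74. ] r 118.2 swing 8.06
t-1 [675.7  70.   74. ] r 119.5 swing -12.02
t-2 [678.9  86.8  74. ] r 120.9 swing -20.14
t-3 [684.4 102.3  74. ] r 122.0 swing -27.88
knobtop [639.1  53.2 128. ] r 153.7 swing -3.12
pl [577.8 -60.9  66. ] r 240.0 swing 26.03
pr [582.4 162.1  66. ] r 240.2 swing -29.32
knobtri [674.87014248  54.29237978 102.19318475]
[599.88812759  50.58870628 163.53084679] [-1.50113696  0.32586543 66.41710809]
```

move_arm([
  {"tx":-0.05,"ty":0,"tz":1.2,"wx":0,"wy":0,"wz":0},
  {"tx":-0.05,"ty":0,"tz":1.2,"wx":0,"wy":0,"wz":0},
  {"tx":-0.05,"ty":0,"tz":1.2,"wx":0,"wy":0,"wz":0},
  {"tx":0,"ty":0,"tz":1.2,"wx":0,"wy":0,"wz":0},
  {"tx":0,"ty":0,"tz":1.2,"wx":0,"wy":0,"wz":0},
  {"tx":0,"ty":0,"tz":1.2,"wx":0,"wy":0,"wz":0},
  {"tx":0,"ty":0,"tz":1.2,"wx":0,"wy":0,"wz":0},
  {"tx":0,"ty":0,"tz":0,"wx":0,"wy":0,"wz":0},
  {"tx":0,"ty":0,"tz":0,"wx":0,"wy":0,"wz":0},
  {"tx":0,"ty":0,"tz":0,"wx":0,"wy":0,"wz":0},
])

```text
time_s: 4.15
ee_pos: [649.8, 53.4, 95.0]
ee_rot: [179.7, 35.0, -177.1]
force: [1.0, 0.0, -0.0]
gripper_width: 50.0
gripper_force: 0.0
```

Run:
```python
from h import *
grab('wrist','w4');s=env.state();print(s['time_s'],s['ee_pos'],s['ee_rot'],s['qpos'],s['force'])
im=cv2.imread('pics/w4.png');cv2.imwrite('pics/w4c.png',cv2.convertScaleAbs(im[150:400],alpha=1.3,beta=10))
```

```text
4.2 [649.83789031  53.38061169  95.41449475] [ 179.74014719   35.01214761 -177.07697529] [  3.81514443  19.7034967  118.37747885  -2.09469298   6.9114005
 -87.18984433] [ 0.15629113  0.10093434 -0.27153379]
```

View pics/w4c.png

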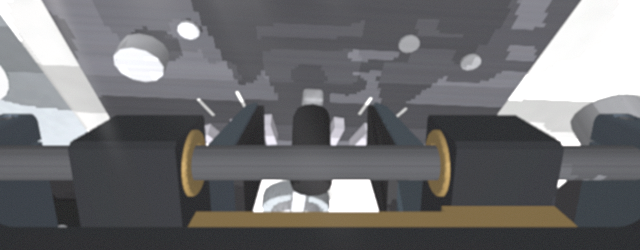

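The knob (around x 311) sits between the fingers (inner faces at about 262 and 368). Closing now.

move_arm([
  {"tx":0,"ty":0,"tz":0,"wx":0,"wy":0,"wz":0},
  {"tx":0,"ty":0,"tz":0,"wx":0,"wy":0,"wz":0},
  {"tx":0,"ty":0,"tz":0,"wx":0,"wy":0,"wz":0},
  {"tx":0,"ty":0,"tz":0,"wx":0,"wy":0,"wz":0},
  {"tx":0,"ty":0,"tz":0,"wx":0,"wy":0,"wz":0},
  {"tx":0,"ty":0,"tz":0,"wx":0,"wy":0,"wz":0},
], gripper=1, force=25)

```text
time_s: 4.7
ee_pos: [649.8, 53.3, 95.2]
ee_rot: [179.7, 35.0, -177.1]
force: [0.4, -0.8, 0.2]
gripper_width: 17.7
gripper_force: 25.0
```

Run:
```python
from h import *
for i in range(3):
    grab('top','t1');s=env.state();print(s['time_s'],s['ee_pos'],s['ee_rot'],s['force'],s['gripper_width'],s['gripper_force'])
R=Ro.from_euler('xyz',s['ee_rot'],degrees=True);print('grasp pt',s['ee_pos']-19*R.as_matrix()[:,2])
print('lift 14 in tool',R.inv().apply([1,0,14]), 'dy',R.inv().apply([0,-10,0]),'dx',R.inv().apply([10,0,0]))
```

```text
4.75 [649.82593721  53.3494005   95.19327224] [ 179.7486589    34.99601266 -177.06596963] [0.0731428  0.54523842 0.14092487] 17.25225834476555 24.998525083065033
4.8 [649.81144717  53.33418632  95.16159671] [ 179.75090381   34.99257256 -177.06354007] [-1.56484303  0.2504018   1.22587487] 17.506772665571564 24.998684227466583
4.85 [649.81224823  53.32239168  95.16715655] [ 179.74842894   34.99234348 -177.06878799] [-0.69317315 -0.60178525  1.3187263 ] 17.300440182113096 24.9988853931427
grasp pt [638.93500243  52.68190026 110.73235153]
lift 14 in tool [-8.84669438e+00 -3.29297978e-03 -1.08966044e+01] dy [ 0.41892887 -9.98553262 -0.33710075] dx [-8.18156846 -0.53651138  5.72486621]
```

move_arm([
  {"tx":-0.26,"ty":0,"tz":-0.24,"wx":0,"wy":0,"wz":0},
  {"tx":-0.26,"ty":0,"tz":-0.24,"wx":0,"wy":0,"wz":0},
  {"tx":-0.26,"ty":0,"tz":-0.24,"wx":0,"wy":0,"wz":0},
  {"tx":-0.26,"ty":0,"tz":-0.24,"wx":0,"wy":0,"wz":0},
  {"tx":0,"ty":0,"tz":0,"wx":0,"wy":0,"wz":0},
  {"tx":0,"ty":0,"tz":0,"wx":0,"wy":0,"wz":0},
])

```text
time_s: 5.35
ee_pos: [651.8, 53.3, 107.2]
ee_rot: [179.7, 34.8, -177.1]
force: [5.2, -1.9, -8.6]
gripper_width: 17.7
gripper_force: 25.0
```

Run:
```python
from h import *
F=[]
for i in range(4):
    grab('wrist','w5');s=env.state();F.append(s['force'])
print(s['time_s'],s['ee_pos'],s['ee_rot'],np.mean(F,0),s['gripper_width'],s['gripper_force'],s['qpos'])
R=Ro.from_euler('xyz',s['ee_rot'],degrees=True);g=s['ee_pos']-19*R.as_matrix()[:,2];print('grasp pt',g)
# arc: world, pivot (789,46.7), r 147, end angle 22.9 ; keep z; compute rows
piv=np.array([789,46.7]);r=np.hypot(*(g[:2]-piv));a0=np.arctan2(-(g[1]-piv[1]),-(g[0]-piv[0]));print(r,np.degrees(a0))
p=g.copy();n=18
for i in range(1,n+1):
    a=a0+(np.radians(22.9)-a0)*i/n; w=np.array([piv[0]-r*np.cos(a),piv[1]-r*np.sin(a),g[2]])
    d=R.inv().apply(w-p).round(1)/10; p=p+R.apply(d*10); print(d.round(2),end=' ')
print(p)
```

```text
5.55 [651.97417383  53.35949655 107.66148601] [ 179.7349599    34.82340638 -177.09712431] [ 4.422787   -0.38549914 -8.93434793] 17.273701468668484 24.993280470371246 [  3.79775897  18.79699761 117.1730698   -1.53715865   9.20966153
 -87.74802606]
grasp pt [641.14273273  52.72225114 123.25872302]
147.9798600891245 -2.332377458271292
[ 0.02 -0.36 -0.02] [ 0.02 -0.36 -0.01] [ 0.01 -0.36 -0.01] [ 0.   -0.37 -0.  ] [-0.01 -0.36  0.  ] [-0.01 -0.36  0.01] [-0.02 -0.36  0.01] [-0.03 -0.36  0.02] [-0.03 -0.36  0.02] [-0.04 -0.36  0.03] [-0.05 -0.36  0.03] [-0.06 -0.35  0.04] [-0.06 -0.36  0.04] [-0.07 -0.35  0.05] [-0.08 -0.35  0.05] [-0.08 -0.35  0.06] [-0.09 -0.34  0.06] [-0.1  -0.34  0.06] [652.64142483 -10.85596298 123.2864511 ]
```

move_arm([
  {"tx":-0.14,"ty":0,"tz":-0.14,"wx":0,"wy":0,"wz":0},
  {"tx":0,"ty":0,"tz":0,"wx":0,"wy":0,"wz":0},
  {"tx":0.02,"ty":-0.36,"tz":-0.02,"wx":0,"wy":0,"wz":0},
  {"tx":0.02,"ty":-0.36,"tz":-0.01,"wx":0,"wy":0,"wz":0},
  {"tx":0.01,"ty":-0.36,"tz":-0.01,"wx":0,"wy":0,"wz":0},
  {"tx":0,"ty":-0.37,"tz":0,"wx":0,"wy":0,"wz":0},
  {"tx":-0.01,"ty":-0.36,"tz":0,"wx":0,"wy":0,"wz":0},
  {"tx":-0.01,"ty":-0.36,"tz":0.01,"wx":0,"wy":0,"wz":0},
  {"tx":-0.02,"ty":-0.36,"tz":0.01,"wx":0,"wy":0,"wz":0},
  {"tx":-0.03,"ty":-0.36,"tz":0.02,"wx":0,"wy":0,"wz":0},
  {"tx":-0.03,"ty":-0.36,"tz":0.02,"wx":0,"wy":0,"wz":0},
  {"tx":0,"ty":0,"tz":0,"wx":0,"wy":0,"wz":0},
])

```text
time_s: 6.55
ee_pos: [652.5, 21.4, 109.2]
ee_rot: [179.8, 34.6, -176.9]
force: [-4.7, 0.5, -3.9]
gripper_width: 17.6
gripper_force: 24.9
```

move_arm([
  {"tx":-0.04,"ty":-0.36,"tz":0.03,"wx":0,"wy":0,"wz":0},
  {"tx":-0.05,"ty":-0.36,"tz":0.03,"wx":0,"wy":0,"wz":0},
  {"tx":-0.06,"ty":-0.35,"tz":0.04,"wx":0,"wy":0,"wz":0},
  {"tx":-0.06,"ty":-0.36,"tz":0.04,"wx":0,"wy":0,"wz":0},
  {"tx":-0.07,"ty":-0.35,"tz":0.05,"wx":0,"wy":0,"wz":0},
  {"tx":-0.08,"ty":-0.35,"tz":0.05,"wx":0,"wy":0,"wz":0},
  {"tx":-0.08,"ty":-0.35,"tz":0.06,"wx":0,"wy":0,"wz":0},
  {"tx":-0.09,"ty":-0.34,"tz":0.06,"wx":0,"wy":0,"wz":0},
  {"tx":-0.1,"ty":-0.34,"tz":0.06,"wx":0,"wy":0,"wz":0},
  {"tx":0,"ty":0,"tz":0,"wx":0,"wy":0,"wz":0},
  {"tx":0,"ty":0,"tz":0,"wx":0,"wy":0,"wz":0},
])

```text
time_s: 7.47
ee_pos: [662.3, -9.8, 109.7]
ee_rot: [179.8, 34.7, -176.9]
force: [-4.8, -1.4, -5.5]
gripper_width: 17.5
gripper_force: 24.9
```

Run:
```python
from h import *
F=[]
for i in range(3):
    grab('wrist','w6');s=env.state();F.append(s['force'])
print(s['time_s'],s['ee_pos'],s['ee_rot'],np.mean(F,0),s['gripper_width'],s['qpos'])
R=Ro.from_euler('xyz',s['ee_rot'],degrees=True);g=s['ee_pos']-19*R.as_matrix()[:,2];print('grasp pt',g)
W=load('w6');print(proj(W,[617.4,-25.8,80]))
im=cv2.imread('pics/w6.png');cv2.imwrite('pics/w6c.png',cv2.convertScaleAbs(cv2.resize(im[130:330,150:550],(800,400),interpolation=cv2.INTER_CUBIC),alpha=1.3,beta=10))
```

```text
7.6167 [662.27200823  -9.77533112 109.69823151] [ 179.81672751   34.7474551  -176.86307477] [-5.05916816 -0.96373346 -4.14785465] 17.828534367663615 [  -3.98639902   19.28145233  115.86789903   22.44031529   11.15540382
 -117.92151775]
grasp pt [651.46237067 -10.42861386 125.30992448]
[282.42733585 172.53229693]
```

View pics/w6c.png

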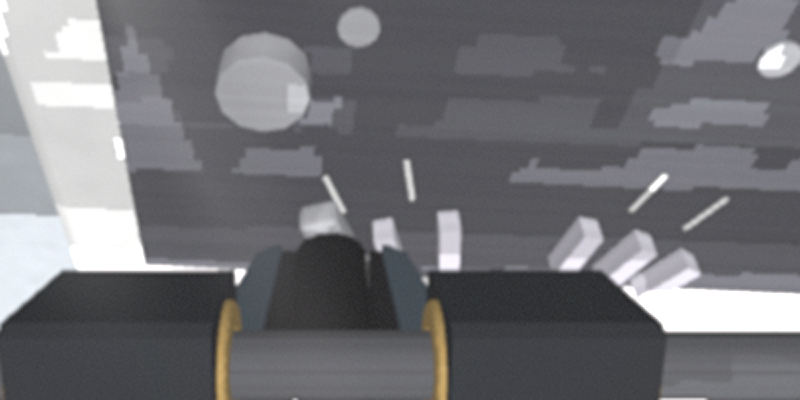

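Picture: the lever end is at (322,220) and the marked scribe line runs from (325,177) to (345,212). The nut is at (263,85). I'll compare the lever's angle with the scribe line.

Run:
```python
from h import *
W=load('w6');g=lambda u,v,z:onz(W,(150+u/2,130+v/2),z)
piv=np.array([789,46.7])
def rep(n,w): l=w[:2]-piv;print(n,w.round(1),'r',np.hypot(*l).round(1),'ang',np.degrees(np.arctan2(-l[1],-l[0])).round(2))
for n,u,v,z in [('m24a',325,177,66),('m24b',345,212,66),('m15a',406,160,66),('m15b',411,200,66),('m-15',648,193,66),('m-24',706,213,66),('nut',263,95,80),('end_lo',322,207,92),('end',322,220,100),('end_hi',325,237,104),('t2',385,222,74),('t1',449,214,74),('t-1',591,222,74),('t-2',645,236,74),('t-3',688,255,74)]: rep(n,g(u,v,z))
for a,b in [((325,177),(345,212)),((406,160),(411,200)),((667,175),(631,211)),((728,199),(685,229))]:
    A,B=g(*a,66),g(*b,66);d=B-A;print('dir',np.degrees(np.arctan2(d[1],d[0])).round(2))
rep('grasp',np.array([651.46,-10.43,125]))
```

```text
m24a [660.5 -10.   66. ] r 140.4 ang 23.8
m24b [675.1  -3.2  66. ] r 124.4 ang 23.67
m15a [652.6  12.1  66. ] r 140.8 ang 14.23
m15b [668.7  15.8  66. ] r 124.2 ang 14.42
m-15 [661.9  84.3  66. ] r 132.5 ang -16.49
m-24 [669.6 105.1  66. ] r 132.9 ang -26.05
nut [620.3 -26.3  80. ] r 183.8 ang 23.39
end_lo [644.6 -11.5  92. ] r 155.7 ang 21.93
end [640.2 -11.6 100. ] r 159.8 ang 21.4
end_hi [641.6 -10.8 104. ] r 158.3 ang 21.32
t2 [669.8   7.8  74. ] r 125.4 ang 18.08
t1 [665.4  25.6  74. ] r 125.4 ang 9.7
t-1 [666.6  67.   74. ] r 124.1 ang -9.42
t-2 [671.9  84.9  74. ] r 123.2 ang -18.08
t-3 [680.  101.4  74. ] r 122.0 ang -26.64
dir 24.83
dir 12.75
dir -16.58
dir -26.39
grasp [651.5 -10.4 125. ] r 148.9 ang 22.56
```

move_arm([
  {"tx":-0.04,"ty":-0.15,"tz":0.03,"wx":0,"wy":0,"wz":0},
  {"tx":-0.04,"ty":-0.15,"tz":0.03,"wx":0,"wy":0,"wz":0},
  {"tx":0,"ty":0,"tz":0,"wx":0,"wy":0,"wz":0},
  {"tx":0.19,"ty":-0.02,"tz":0.17,"wx":0,"wy":0,"wz":0},
  {"tx":0.19,"ty":-0.02,"tz":0.17,"wx":0,"wy":0,"wz":0},
  {"tx":0.19,"ty":-0.02,"tz":0.17,"wx":0,"wy":0,"wz":0},
  {"tx":0.19,"ty":-0.02,"tz":0.17,"wx":0,"wy":0,"wz":0},
  {"tx":0.19,"ty":-0.02,"tz":0.17,"wx":0,"wy":0,"wz":0},
  {"tx":0,"ty":0,"tz":0,"wx":0,"wy":0,"wz":0},
  {"tx":0,"ty":0,"tz":0,"wx":0,"wy":0,"wz":0},
])

```text
time_s: 8.45
ee_pos: [662.3, -14.3, 98.8]
ee_rot: [179.8, 35.0, -177.1]
force: [-6.9, -1.4, -1.2]
gripper_width: 17.1
gripper_force: 25.0
```

```bash
cat > st.py <<'E'
from h import *
F=[]
for i in range(3):
    grab('wrist','wst');s=env.state();F.append(s['force'])
R=Ro.from_euler('xyz',s['ee_rot'],degrees=True);g=s['ee_pos']-19*R.as_matrix()[:,2]
print(s['time_s'],'F',np.mean(F,0).round(1),'g',g.round(2),'ang',np.degrees(np.arctan2(46.7-g[1],789-g[0])).round(2),s['gripper_width'],s['gripper_force'],s['ee_rot'].round(1))
E
python3 st.py
```

```text
8.6 F [-5.4 -2.2 -0.8] g [651.43 -14.92 114.42] ang 24.13 17.45541493257988 24.999775886535645 [ 179.8   35.  -177.1]
```

move_arm([
  {"tx":0.13,"ty":0,"tz":0.13,"wx":0,"wy":0,"wz":0},
  {"tx":0.13,"ty":0,"tz":0.13,"wx":0,"wy":0,"wz":0},
  {"tx":0,"ty":0,"tz":0,"wx":0,"wy":0,"wz":0},
  {"tx":0,"ty":0,"tz":0,"wx":0,"wy":0,"wz":0},
])

```text
time_s: 8.93
ee_pos: [662.2, -14.7, 96.5]
ee_rot: [179.8, 35.1, -177.1]
force: [-9.1, -3.7, 4.4]
gripper_width: 17.4
gripper_force: 25.0
```

```bash
python3 st.py
python3 - <<'E'
from h import *
im=cv2.imread('pics/wst.png');cv2.imwrite('pics/w7c.png',cv2.convertScaleAbs(cv2.resize(im[130:330,150:550],(800,400),interpolation=cv2.INTER_CUBIC),alpha=1.3,beta=10))
E
```

```text
9.0833 F [-8.8 -3.8  4.6] g [651.34 -15.34 112.12] ang 24.26 17.31990047597976 25.002347230911255 [ 179.8   35.1 -177.1]
```

View pics/w7c.png

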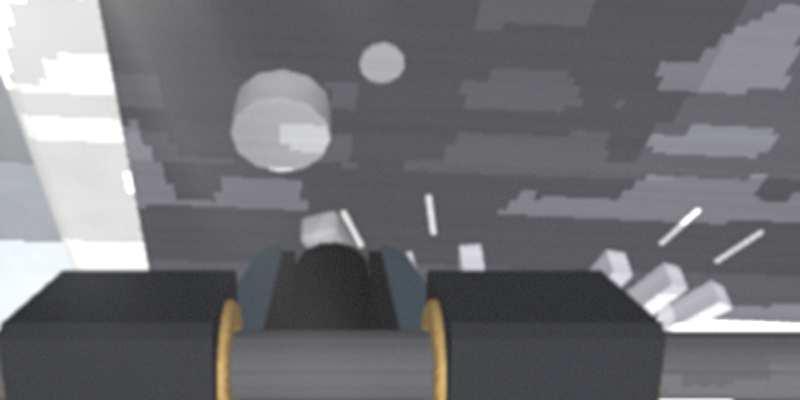

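The lever end is at about (323,230), to the left of the scribe line at (352,228), so it may have overshot. I'll measure it.

Run:
```python
from h import *
W=load('wst');g=lambda u,v,z:onz(W,(150+u/2,130+v/2),z)
piv=np.array([789,46.7])
def rep(n,w): l=w[:2]-piv;print(n,w.round(1),'r',np.hypot(*l).round(1),'ang',np.degrees(np.arctan2(-l[1],-l[0])).round(2))
for n,u,v,z in [('m24',352,228,66),('m15',431,215,66),('m-15',680,227,66),('m-24',739,247,66),('nut',281,135,80),('t1',471,252,74)]+[('end-bottom-front?',325,214,z) for z in (80,84,88,92)]+[('end-top',322,240,z) for z in (88,92,96,100)]: rep(n,g(u,v,z))
```

```text
m24 [667.3  -7.   66. ] r 133.0 ang 23.8
m15 [660.7  14.2  66. ] r 132.4 ang 14.2
m-15 [662.2  84.6  66. ] r 132.4 ang -16.62
m-24 [670.1 105.3  66. ] r 132.6 ang -26.23
nut [620.2 -26.3  80. ] r 183.9 ang 23.39
t1 [666.3  25.4  74. ] r 124.5 ang 9.86
end-bottom-front? [645.8 -15.5  80. ] r 156.2 ang 23.48
end-bottom-front? [641.2 -15.7  84. ] r 160.4 ang 22.9
end-bottom-front? [636.7 -15.9  88. ] r 164.7 ang 22.35
end-bottom-front? [632.1 -16.1  92. ] r 169.0 ang 21.82
end-top [646.  -16.2  88. ] r 156.2 ang 23.75
end-top [641.1 -16.4  92. ] r 160.8 ang 23.11
end-top [636.2 -16.6  96. ] r 165.3 ang 22.5
end-top [631.3 -16.8 100. ] r 170.0 ang 21.93
```

move_arm([
  {"tx":0,"ty":0,"tz":0,"wx":0,"wy":0,"wz":0},
  {"tx":0,"ty":0,"tz":0,"wx":0,"wy":0,"wz":0},
  {"tx":0,"ty":0,"tz":0,"wx":0,"wy":0,"wz":0},
  {"tx":0,"ty":0,"tz":0,"wx":0,"wy":0,"wz":0},
  {"tx":0,"ty":0,"tz":0,"wx":0,"wy":0,"wz":0},
], gripper=4.5)

```text
time_s: 9.5
ee_pos: [662.9, -14.1, 95.3]
ee_rot: [179.8, 35.1, -177.1]
force: [-0.4, 0.7, 0.9]
gripper_width: 44.8
gripper_force: 0.0
```

move_arm([
  {"tx":0,"ty":0,"tz":-1,"wx":0,"wy":0,"wz":0},
  {"tx":0,"ty":0,"tz":-1,"wx":0,"wy":0,"wz":0},
  {"tx":0,"ty":0,"tz":-1,"wx":0,"wy":0,"wz":0},
  {"tx":0,"ty":0,"tz":-1,"wx":0,"wy":0,"wz":0},
  {"tx":0,"ty":0,"tz":-1,"wx":0,"wy":0,"wz":0},
  {"tx":0,"ty":0,"tz":-1,"wx":0,"wy":0,"wz":0},
  {"tx":0,"ty":0,"tz":-1,"wx":0,"wy":0,"wz":0},
  {"tx":0,"ty":0,"tz":0,"wx":0,"wy":0,"wz":0},
  {"tx":0,"ty":0,"tz":0,"wx":0,"wy":0,"wz":0},
  {"tx":0,"ty":0,"tz":0,"wx":0,"wy":0,"wz":0},
])

```text
time_s: 10.33
ee_pos: [622.3, -16.5, 152.0]
ee_rot: [179.7, 35.0, -177.1]
force: [-0.0, 0.1, -0.5]
gripper_width: 44.8
gripper_force: 0.0
```

```bash
python3 st.py
python3 - <<'E'
from h import *
im=cv2.imread('pics/wst.png');cv2.imwrite('pics/w8c.png',cv2.convertScaleAbs(cv2.resize(im[130:330,150:450],(800,533),interpolation=cv2.INTER_CUBIC),alpha=1.3,beta=10))
E
```

```text
10.4833 F [ 0.1 -0.   0. ] g [611.36 -17.13 167.09] ang 19.76 44.8893226111261 0.0 [ 179.7   34.9 -177.1]
```

View pics/w8c.png

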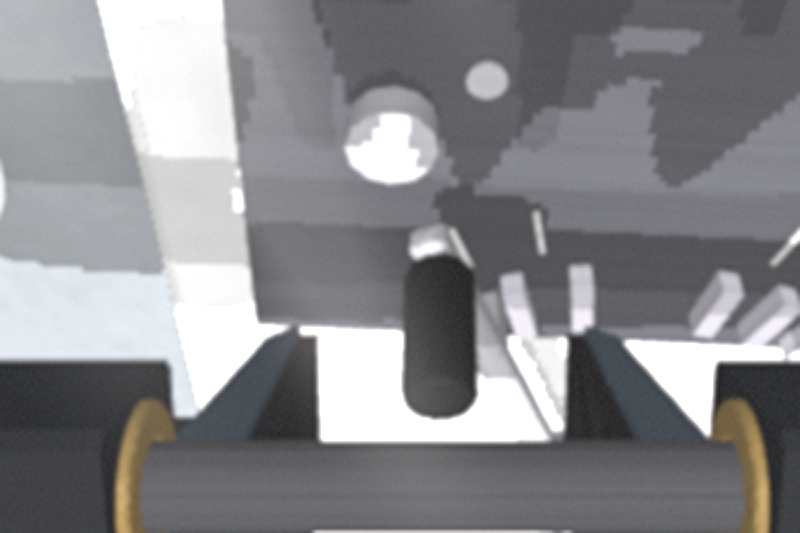

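Run:
```python
from h import *
piv=np.array([789,46.7])
def rep(n,w): l=w[:2]-piv;print(n,w.round(1),'r',np.hypot(*l).round(1),'ang',np.degrees(np.arctan2(-l[1],-l[0])).round(2))
W3=load('w3');W=load('wst');a=lambda u,v,z:onz(W3,(u/1.25,v/1.25),z);b=lambda u,v,z:onz(W,(150+u*.375,130+v*.375),z)
print('w3 (home)');rep('ktop far rim',a(390,350,128));rep('end top edge',a(392,278,88));rep('end low edge',a(392,268,80));rep('nut',a(247,240,80))
print('now');
for z in(128,137): rep('ktop far rim z%d'%z,b(440,417,z))
for z in(88,98): rep('end top edge z%d'%z,b(432,250,z))
for z in(80,90): rep('end low edge z%d'%z,b(430,229,z))
rep('nut',b(392,142,80));rep('m24',b(461,246,66));rep('m15',b(539,232,66));rep('t2',b(512,276,74));rep('t1',b(580,267,74))
for n,f,c in(('w3',W3,None),('now',W,None)): pass
```

```text
w3 (home)
ktop far rim [647.2  52.6 128. ] r 141.9 ang -2.38
end top edge [634.5  53.   88. ] r 154.6 ang -2.33
end low edge [634.6  53.   80. ] r 154.5 ang -2.33
nut [617.4 -25.8  80. ] r 186.3 ang 22.9
now
ktop far rim z128 [659.1 -13.2 128. ] r 143.0 ang 24.75
ktop far rim z137 [645.7 -13.9 137. ] r 155.6 ang 22.93
end top edge z88 [645.8 -15.8  88. ] r 156.3 ang 23.56
end top edge z98 [635.3 -16.2  98. ] r 166.1 ang 22.26
end low edge z80 [646.5 -16.3  80. ] r 155.7 ang 23.84
end low edge z90 [636.5 -16.7  90. ] r 165.2 ang 22.56
nut [618.6 -26.3  80. ] r 185.3 ang 23.19
m24 [666.9  -6.8  66. ] r 133.3 ang 23.65
m15 [660.3  14.1  66. ] r 132.8 ang 14.2
t2 [669.7   7.3  74. ] r 125.6 ang 18.26
t1 [665.2  25.4  74. ] r 125.7 ang 9.74
```

The lever is down. Its end and knob rim radii (156 and 143 mm) fit lift 0 and rule out resting on a tooth. Its angle is 23.7°, matching the scribe line (23.65°) and the nut (23.2°). The gripper is clear, so I'm handing in.

```bash
python3 -c "
from workcell import env
print(env.job_done())"
```

```text
the job is handed in; nothing more can be done
None
```

The lever is down in the notch beside the thumb nut, about 0.5° from the nut's centre line in the last wrist-camera measurement. I released it, backed the gripper clear and handed the job in at about 10.5 s; the hand-in gave no verdict.

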